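# Swing the lamp aside and open the safety-capped descaler bottle

## Task

The kettle is due for descaling, but the lamp is hanging right over the descaler bottle in the cleaning caddy. Swing the lamp arm away from the robot until its head is at least 20 cm to the side of the bottle and leave it there; then press the bottle's red child-safety cap well down, keep it pressed while you turn it anticlockwise a good sixth of a turn, and lift it off. Finish holding the cap in the gripper, level, 5 to 10 cm above the open mouth of the bottle, with the bottle still standing in its caddy and the other things on the table left where they are.

Things in the scene. Friction and masses are not known exactly. Their poses are not given: they have to be found in the camera images.
- caddy: Grey open cleaning caddy, 87 x 174 mm, walls 55 mm high and 4 mm thick, that stands fast on the table (it does not slide). Origin on the table under the centre of the compartment that holds the bottle; the second compartment, with a wooden dish brush 78 mm high, lies to its own +y (38 to 133 mm from the origin), well below the cap. z up.
- bottle: White rectangular descaler bottle with a plain teal label, 76 x 64 mm, 138 mm to its mouth, 0.5 to 0.85 kg, loose but snug (1.5 mm play) in its compartment of the caddy, which keeps it from turning and tipping. Origin at the centre of its underside, 4 mm above the table; z up. If the cap is pulled while still locked, the bottle comes up with it.
- bottle_mouth (a point): Centre of the bottle's open mouth, the top of its neck, 138 mm above the bottle's underside; on the axis of the closed cap. z up.
- cap: Red push-and-turn safety cap, round, 26 mm high: ribbed grip 46 mm in diameter above a flared skirt 57 mm in diameter and 5 mm high; two white arrows on top; 60 g. Origin at the centre of its lower edge, z up along its axis. Closed, it spans 10 mm below to 16 mm above the bottle's mouth (132 to 158 mm above the table).
- cap_grip (a point): On the cap's axis 15 mm above its lower edge, the height to pinch the ribbed grip from above, across any diameter; fingertips may bear on the flared skirt to push down. Held down 5 to 8 mm, the cap turns anticlockwise seen from above: at 0.85 to 1.35 rad (aim at 1.1) its three lugs are free and it lifts straight off; at 1.45 rad it meets a stop. Not pressed, it turns only 0.08 rad.
- cap_liner (a joint): How far the cap is pressed down on its spring, m: 0 at its closed height, free to turn from 0.004, bottoms at 0.009. The spring takes 5 N to start and 9 to 10 N at 6.5 mm. Let go, the cap springs back to its closed height, no higher; off the bottle it reads 0.
- lamp: Dark table lamp: round base 130 mm in diameter and 16 mm high with an upright post, standing fast on the table to the right of the bottle. Origin on the table under the post, z up; the arm points along the lamp's own +y when lamp_arm reads 0.
- lamp_pivot (a point): Point on the vertical hinge axis of the lamp arm, 235 mm above the table at the top of the post.
- lamp_arm (a joint): Angle of the lamp's horizontal arm about its post, rad; grows as it swings clockwise seen from above, away from the robot. Stops at -0.25 and 1.4; a stiff hinge (about 1 N at the head) that stays where left. Bar 20 mm wide; round head 96 mm in diameter, 227 to 243 mm above the table, 260 mm from the post, at first over the bottle, 70 mm above the cap.
- lamp_knob (a point): On the head's axis, 263 mm above the table: middle of the upright black grip knob on top of the lamp's head, 17 to 20 mm in diameter, from 243 to 281 mm above the table. Pinch it from above or push it sideways to swing the arm.
- kettle: Steel electric kettle with a black handle on a round base at the back left, 156 mm wide over the base, 210 mm high; stands fast. Origin on the table under its centre.
- flour_jar: Glass flour jar, 143 mm in diameter, 172 mm high, at the back; loose. Origin at its underside.
- sugar_jar: Glass clip-top sugar jar, 121 x 106 x 99 mm, at the back right; loose. Origin at its underside.
- mug: Dark enamel mug, 88 x 112 x 80 mm, in the back right corner; loose. Origin at its underside.
- timer: Red and white wind-up kitchen timer, 70 mm in diameter, 60 mm high, at the front right; loose. Origin at its underside.
- lemon: Lemon, 71 x 53 x 51 mm, at the front left; loose.
- pepper_mill: Wooden pepper mill, 58 mm in diameter, 170 mm high, in the back left corner; loose. Origin at its underside.
- teaspoon: Steel teaspoon with a pale blue handle, 138 x 27 x 13 mm, lying on the table at the front; loose.
There are look-alikes about, which are no part of the job. Leave any yellow look-alike of the bottle alone.

How it is judged (in metres and radians):
On the way, in this order (a step that is already met when the one before it is completed fails the run):
1. the lamp head is swung at least 16 cm aside of the bottle mouth while the cap is still locked on (horizontal distance between lamp_knob and bottle_mouth above 0.16 m and angle between the x axis of cap and the x axis of bottle, either way round below 0.3 rad and z of cap in the frame of bottle below 0.132 m), for 0.2 s.
2. the cap, held down at least 2 mm on the neck, has been turned at least 0.6 rad (34 degrees) (angle between the x axis of cap and the x axis of bottle, either way round above 0.6 rad and z of cap in the frame of bottle below 0.126 m and horizontal distance between cap and bottle_mouth below 0.01 m), for 0.05 s.
At the end, for the whole second after the job is handed in: The fingers hold the cap still, within 0.35 rad of level, its lower edge 30 to 130 mm above the bottle's mouth and within 40 mm of straight over it, touching neither bottle nor lamp; the lamp head is over 160 mm aside of the mouth; the bottle stands seated (10 mm) and upright (0.1 rad) (z of cap in the frame of bottle_mouth between 0.03 and 0.13 m and horizontal distance between cap and bottle_mouth below 0.04 m and angle between cap's own z axis and vertical below 0.35 rad and contact force between the fingers and cap above 1 N and contact force between cap and bottle below 0.1 N and contact force between cap and lamp below 0.1 N and linear speed of cap below 0.03 m/s and horizontal distance between lamp_knob and bottle_mouth above 0.16 m and z of bottle in the frame of caddy below 0.01 m and angle between bottle's own z axis and vertical below 0.1 rad); the arm keeps its last pose, push and grip.
It fails at once if the bottle is lifted more than 20 mm or tipped more than 0.25 rad (z of bottle in the frame of caddy above 0.024 m or angle between bottle's own z axis and vertical above 0.25 rad).
It fails at once if one of the other things on the table is pushed more than 40 mm or knocked over (distance of any of teaspoon, flour_jar, sugar_jar, mug, timer, lemon, pepper_mill from where it was at the start of the episode above 0.04 m or angle between any of flour_jar, sugar_jar, mug, pepper_mill's own z axis and vertical above 0.5 rad).
It also fails if it takes over 48 s, if anything falls off the work surface, if the arm or the gripper's body presses on something with over 40 N, if the wrist force passes 120 N, or if a joint passes its speed limit or range.

## Robot

A 7-joint arm with a two-finger parallel gripper is mounted at the origin on the work surface; the furniture and walls round the work are solid. World frame = base frame: x ahead of the robot, y to its left, z up, the work surface at z = 0. Lengths are in mm, angles in rad, forces in N, time in s.
With the tool pointing down it reaches from about 400 to 875 mm from the base axis. Payload 4.4 kg.
Tool frame: the origin (TCP) lies at the very end of the fingers, on their centre line; the grasp point (between the pads) lies behind it (ctrl.hold_point_z is the z of the grasp point in the tool frame, in mm); z points along the fingers, y is the direction in which the jaws open and shut (so a half turn about z gives the same grasp; the last joint's range is limited). The gripper opens to 85 mm and grips with 20 to 120 N. Pads are 22 mm wide; open, the fingers measure 114 mm over their backs; the gripper's body (76 mm by 85 mm) begins 54 mm behind the grasp point. The pads swing forward as they close: fully open they stand 13 mm farther back than shut.
Start: joints at [1.191, 0.628, 0.038, 1.517, -0.027, 0.996, -0.02], TCP at [200.667, -618.264, 231.313] pointing down, gripper open.
Joint ranges: [-3.06, 3.06], [-0.37, 2.12], [-1.25, 1.32], [0.18, 2.47], [-1.1, 4.24], [0.23, 1.98], [-2.94, 2.94]. Speed limits (rad/s): [2.57, 2.57, 3.14, 3.14, 3.14, 3.14, 3.14].

## Interface

Orientations are given as [roll, pitch, yaw] about the fixed x, y, z axes, in that order (R = Rz(yaw) Ry(pitch) Rx(roll)).
In Python, from cell import ctrl, vision gives the robot as it stands.
- The arm moves only by the shell command python3 -m crank 'ROWS' [OPENING]. ROWS is JSON, a list of rows, each an object of numbers: "x", "y", "z": the shift along the tool's x, y, z in cm; "spin": the turn about the tool's z in rad. A call has 1 to 5 rows; each row shifts and turns the commanded pose from where the row before left it, along the tool's axes as they then stand; what a row does not reach is not made up. A row lasts 1/10 s, in which the tool goes at most 50 mm and 8.59 degrees, less where a joint would pass 70% of its speed; a pose out of reach is approached as far as the arm can. A call is refused whole if a number of a shift passes 5 or a number of a turn 0.15, either way. A call with a gripper value outside its range is refused whole. OPENING is the opening in per cent of the stroke, from 0 (shut) to 100 (fully open), set as the call begins (- or left out, the last holds). The fingers move at their own pace and stop on an object; the grip force is fixed at half the most. Time passes only in rows, so rows that do not move let the fingers close. It gives the time, the measured TCP pose, the force and the opening at its end, in the units of the state.
- ctrl.read_state(): the state, without advancing time (a new reading comes with each control period).
- vision.get_image(name): name is "scene" or "top"; returns the picture (384x512x3 uint8, blue, green, red); there is no depth.
- vision.calibration(name): a dict with "vfov" (degrees; the focal length in pixels is half the picture's height over the tangent of half this angle, whatever the lens; pixels are square), "cx", "cy" (the principal point, pixels), "eye" and "rotation" of the camera in the world. Camera axes: x right, y up, looking along -z (the intrinsics and any distortion apply to the point x, -y, -z); pixel columns grow to the right and rows downward; lengths in mm; the calibration is good to about 2 mm. A picture is of the moment at which its call begins. calibration takes no time and is no camera call.
- ctrl.finish_job(): hands the job in, once; it reports no verdict.
Trained networks look in the newest picture that a camera, given by its name, has taken for a name from the list of things; names that differ only in an ending like _2 or _b are one class to them, and where a whole thing is asked for, a point or a joint stands for the part that bears it (a point fixed in the world has none). Each returns a list of dicts, best first, with "score" (0 to 1); they miss things now and then, are a little off and sometimes report something else, mostly with a low value. They report only what shows in the picture. A call takes as long as a camera call. They do not tell look-alikes from the thing itself.
- vision.boxes_of(name, camera): "extent" ([left, top, right, bottom] in pixels, round what is visible of it).
- vision.regions_of(name, camera): "mask" (384x512 bool, what is visible of it) and "extent" ([left, top, right, bottom] in pixels, round what is visible of it).
- vision.place_of(name, camera): "point" ([column, row] in pixels: a listed point, or the origin of a listed thing).
The state is a dict: "clock": time; "qpos": joint angles; "qd": joint speeds; "tau": joint torques, N m; "eef_pos": TCP position; "tool_rot": TCP orientation; "force": force on the tool from outside, world axes, zero at the start; "torque": the same for the moment, N m; "width": finger opening in mm.
Only numpy, scipy, OpenCV 4.12 (cv2) and the standard library are available. Lean on these libraries where they do the work, as an engineer would, in place of code of your own. Each camera call takes 0.05 s, during which the arm holds its last target.

## Working session

There is one attempt and no reset: what is moved stays moved. The work goes in short steps, Python scripts to look and compute and a shell command to move; the robot and the scene stay as the last step left them, time stands still between calls to the robot, and variables do not carry over. Pictures are saved under pics/ and viewed, and the job is handed in when it is done.

```bash
ls; mkdir -p pics
python3 - <<'E'
from cell import ctrl, vision
import cv2
for n in ("scene","top"):
    im=vision.get_image(n); cv2.imwrite(f"pics/{n}0.png",im)
    print(n,vision.calibration(n))
    for t in ["bottle","cap","lamp_knob","lamp_pivot","bottle_mouth","caddy","lamp"]:
        for p in vision.place_of(t,n)[:3]: print(n,t,p["score"],p["point"])
print(ctrl.read_state(), ctrl.hold_point_z)
E
```

```text
pics
scene {'vfov': 46.78880468328362, 'cx': 256.6143709790896, 'cy': 187.55853248588951, 'eye': array([ 759.89452285,  653.21682239, 1359.30379681]), 'rotation': array([ 0.55616694, -0.0124921 ,  2.71450017])}
scene bottle 0.91 [240.9, 209.3]
scene bottle 0.82 [276.7, 122.4]
scene cap 0.72 [240.8, 195.9]
scene lamp_knob 0.91 [240.1, 171.7]
scene lamp_pivot 0.75 [207.6, 117.3]
scene bottle_mouth 0.97 [279.4, 97.4]
scene bottle_mouth 0.89 [241.1, 194.5]
scene caddy 0.89 [237.9, 214.2]
scene lamp 0.95 [213.3, 157.0]
scene lamp 0.36 [241.0, 195.2]
scene lamp 0.17 [241.9, 193.2]
top {'vfov': 51.173601707542254, 'cx': 251.50743597568038, 'cy': 189.94236566437806, 'eye': array([ 153.73684345,  109.70780018, 1432.47925685]), 'rotation': array([ 0.21372195, -0.00300953, -1.92046384])}
top bottle 0.76 [256.0, 172.3]
top lamp_knob 0.75 [261.4, 157.4]
top lamp_knob 0.57 [300.2, 203.6]
top lamp_knob 0.3 [324.1, 105.6]
top lamp_pivot 0.59 [334.4, 124.9]
top bottle_mouth 0.78 [377.0, 219.9]
top bottle_mouth 0.52 [252.7, 166.6]
top caddy 0.56 [258.0, 177.6]
top lamp 0.98 [321.8, 148.3]
top lamp 0.47 [260.4, 155.4]
{'clock': 0.8, 'qpos': array([ 1.19124491,  0.6283954 ,  0.03846922,  1.5174138 , -0.02698185,
        0.99625765, -0.01999102]), 'qd': array([ 5.23999110e-04, -2.83515934e-05,  3.93390186e-04, -1.04550258e-03,
       -1.21154643e-03,  1.02924853e-03,  8.05711364e-04]), 'tau': array([ 2.31467020e-04, -5.63216364e+01,  1.22535959e+00, -1.93775690e+01,
        1.08107770e-02,  1.41703298e-03,  5.01358826e-06]), 'eef_pos': array([ 200.65326673, -618.27627418,  231.31141801]), 'tool_rot': array([ 3.14155021e+00, -4.00271414e-05,  3.13769842e-01]), 'force': array([-0.69822378, -0.73152231, -0.13271492]), 'torque': array([-0.04329601,  0.00127687,  0.03949818]), 'width': 85.43700922897054} -18.700000000000003
```

```bash
cat > h.py <<'E'
import numpy as np, cv2
from scipy.spatial.transform import Rotation as R
from cell import ctrl, vision
def K(c):
    f=384/2/np.tan(np.radians(c["vfov"])/2); return f
def proj(p,n):
    c=vision.calibration(n); r=R.from_euler("xyz",c["rotation"]).as_matrix()
    q=(np.atleast_2d(p)-c["eye"])@r; f=K(c)
    return np.c_[c["cx"]+f*q[:,0]/-q[:,2], c["cy"]+f*(-q[:,1])/-q[:,2]]
def ray(px,n):
    c=vision.calibration(n); r=R.from_euler("xyz",c["rotation"]).as_matrix();f=K(c)
    d=r@np.array([(px[0]-c["cx"])/f,-(px[1]-c["cy"])/f,-1]); return c["eye"],d
def atz(px,n,z):
    e,d=ray(px,n); return (e+d*(z-e[2])/d[2]).round(1)
E
python3 - <<'E'
from h import *
for n in("scene","top"):
    im=cv2.imread(f"pics/{n}0.png"); cv2.imwrite(f"pics/{n}0b.png",cv2.resize(im,(800,600),interpolation=cv2.INTER_CUBIC))
print("tcp proj",[proj(ctrl.read_state()["eef_pos"],n) for n in("scene","top")])
for px,n,z in [([240.1,171.7],"scene",263),([261.4,157.4],"top",263),([207.6,117.3],"scene",235),([334.4,124.9],"top",235),([241.1,194.5],"scene",142),([252.7,166.6],"top",142),([279.4,97.4],"scene",142),([377,219.9],"top",142),([213.3,157],"scene",0),([321.8,148.3],"top",0),([237.9,214.2],"scene",0),([258,177.6],"top",0)]: print(n,px,z,atz(px,n,z))
E
```

```text
tcp proj [array([[248.27673134,  34.21902654]]), array([[466.63863801, 179.70600257]])]
scene [240.1, 171.7] 263 [487. -32. 263.]
top [261.4, 157.4] 263 [475.8 -43.5 263. ]
scene [207.6, 117.3] 235 [ 492.3 -291.7  235. ]
top [334.4, 124.9] 235 [ 505.  -301.9  235. ]
scene [241.1, 194.5] 142 [488.7 -25.7 142. ]
top [252.7, 166.6] 142 [489.  -20.9 142. ]
scene [279.4, 97.4] 142 [ 192.9 -352.4  142. ]
top [377, 219.9] 142 [ 182.9 -338.4  142. ]
scene [213.3, 157] 0 [ 487.2 -298.5    0. ]
top [321.8, 148.3] 0 [ 504.2 -302.7    0. ]
scene [237.9, 214.2] 0 [499.  -36.1   0. ]
top [258, 177.6] 0 [479.8 -39.2   0. ]
```

View pics/scene0b.png

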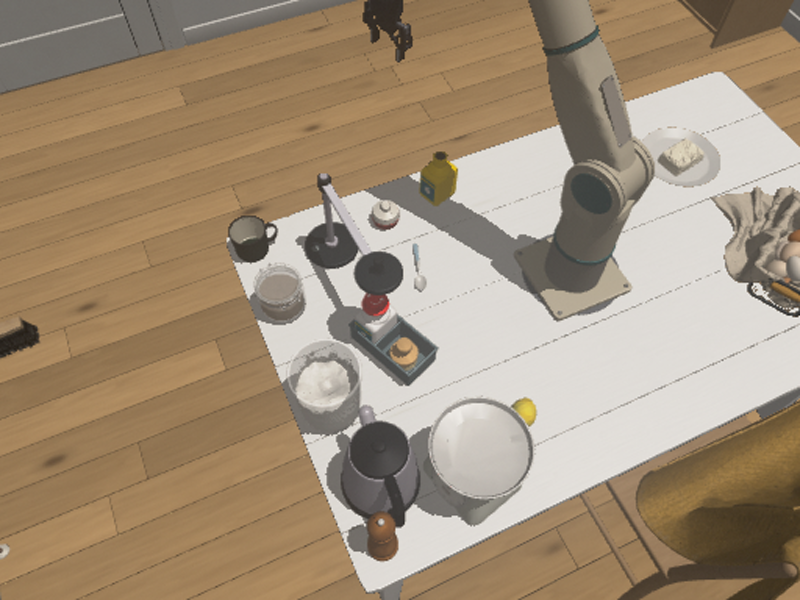

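View pics/top0b.png

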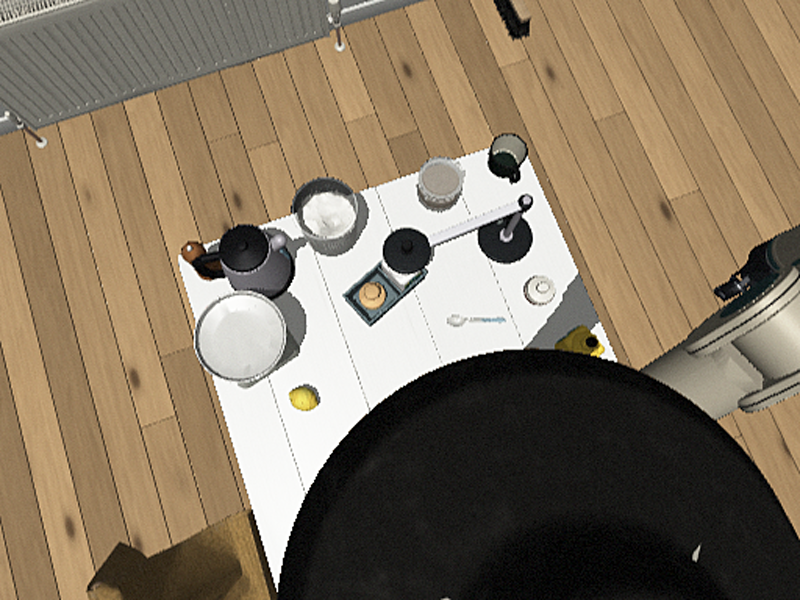

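Run:
```python
from h import *
a=cv2.imread("pics/scene0.png")[95:245,190:290]; b=cv2.imread("pics/top0.png")[110:220,210:350]
a=cv2.resize(a,None,fx=4,fy=4,interpolation=cv2.INTER_NEAREST); b=cv2.resize(b,None,fx=5,fy=5,interpolation=cv2.INTER_NEAREST)
cv2.imwrite("pics/ca.png",a);cv2.imwrite("pics/cb.png",b)
```

```text
(no output)
```

View pics/ca.png

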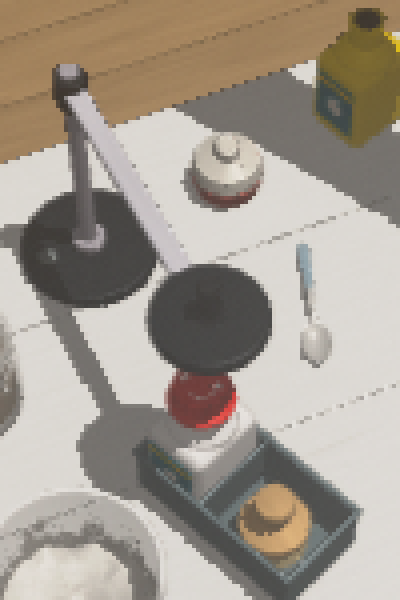

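View pics/cb.png

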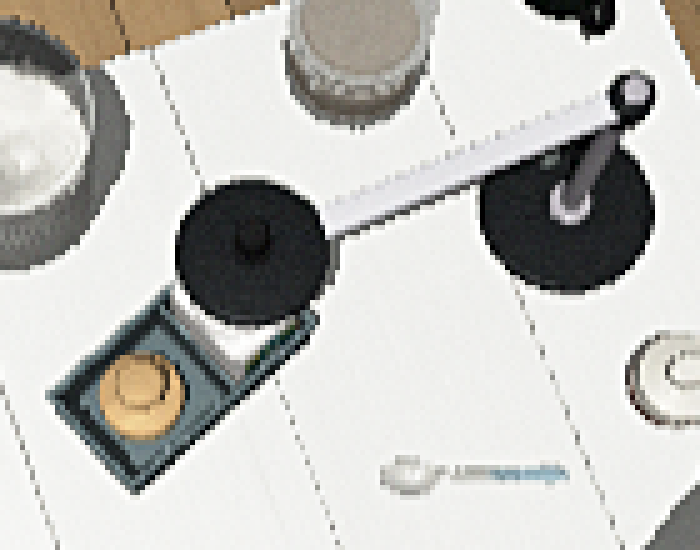

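Run:
```python
from h import *
def tri(p1,p2):
    e1,d1=ray(p1,"scene");e2,d2=ray(p2,"top")
    d1/=np.linalg.norm(d1);d2/=np.linalg.norm(d2)
    s=np.linalg.lstsq(np.c_[d1,-d2],e2-e1,rcond=None)[0]
    a,b=e1+s[0]*d1,e2+s[1]*d2; return ((a+b)/2).round(1),np.linalg.norm(a-b).round(1)
# dark head mask
for n in("scene","top"):
    im=cv2.imread(f"pics/{n}0.png")
    rs=vision.regions_of("lamp_knob",n); 
    vision.get_image(n)
    rs=vision.regions_of("lamp_knob",n)
    for r in rs[:2]: print(n,r["score"],r["extent"])
for px,n,z in [([242.5,174.5],"scene",240),([260.4,160.4],"top",240),([260.2,158.0],"top",263),([240.5,171.5],"scene",263),([208,115],"scene",240),([336,128.5],"top",240),([213,155],"scene",10),([324,150.5],"top",10),([240.8,194],"scene",158)]: print(n,px,z,atz(px,n,z))
print("head",tri([242.5,174.5],[260.4,160.4]),"pivot",tri([208,115],[336,128.5]),"base",tri([213,155],[324,150.5]))
# red cap mask
im=cv2.imread("pics/scene0.png").astype(int); m=(im[...,2]>90)&(im[...,1]<70)&(im[...,0]<70)
ys,xs=np.where(m); k=(abs(xs-240)<15)&(abs(ys-194)<15); print(xs[k].min(),xs[k].max(),ys[k].min(),ys[k].max(),xs[k].mean(),ys[k].mean())
for n in("scene","top"):
    c=vision.calibration(n); print(n,R.from_euler("xyz",c["rotation"]).as_matrix().round(2).tolist(),K(c))
```

```text
scene 0.7 [201.0, 113.3, 258.7, 191.6]
scene 0.29 [240.3, 125.6, 257.6, 147.9]
top 0.74 [219.3, 168.7, 272.3, 208.7]
scene [242.5, 174.5] 240 [478.7 -34.  240. ]
top [260.4, 160.4] 240 [474.1 -40.2 240. ]
top [260.2, 158.0] 263 [475.2 -39.4 263. ]
scene [240.5, 171.5] 263 [485.6 -32.1 263. ]
scene [208, 115] 240 [ 488.7 -296.3  240. ]
top [336, 128.5] 240 [ 490.7 -300.3  240. ]
scene [213, 155] 10 [ 486.8 -300.5   10. ]
top [324, 150.5] 10 [ 491.  -304.2   10. ]
scene [240.8, 194] 158 [492.4 -18.8 158. ]
head (array([476.4, -41. , 229.5]), np.float64(1.3)) pivot (array([ 489.5, -299. ,  239. ]), np.float64(3.9)) base (array([ 488.7, -301.7,   11.8]), np.float64(5.3))
233 248 189 201 239.67605633802816 194.48591549295776
scene [[-0.91, -0.35, 0.23], [0.41, -0.78, 0.48], [0.01, 0.53, 0.85]] 443.8047754017235
top [[-0.34, 0.92, -0.2], [-0.94, -0.33, 0.08], [0.0, 0.21, 0.98]] 400.9719378679751
```

The red cap shows at scene (240,195) on the white, teal-labelled bottle. That bottle sits in the grey caddy, half under the lamp head at scene (242,174). Look-alikes, each with its scene pixel:
- Yellow bottle at (281,115): not the target, because of its colour and because it isn't in a caddy.
- Red and white timer at (247,137).
- Wooden brush at (258,225).

The close crop confirms that the red cap under the lamp head is the right one. I'll do the lamp first.

```bash
python3 -m crank '[{"z":-1.2,"spin":-0.14},{"z":-1.2,"spin":-0.14},{"z":-1.2,"spin":-0.14},{"z":-1.2,"spin":-0.14},{"z":-1.2,"spin":-0.14}]' 100
python3 -m crank '[{"z":-1.2,"spin":-0.14},{"z":-1.2,"spin":-0.14},{"z":-1.2,"spin":-0.14},{"z":-1.2,"spin":-0.14},{}]' 100
```

```text
invalid input at $[0]: expected keys x, y, z, spin
invalid input at $[0]: expected keys x, y, z, spin
```

```bash
python3 -m crank '[{"x":0,"y":0,"z":-1.2,"spin":-0.14},{"x":0,"y":0,"z":-1.2,"spin":-0.14},{"x":0,"y":0,"z":-1.2,"spin":-0.14},{"x":0,"y":0,"z":-1.2,"spin":-0.14},{"x":0,"y":0,"z":-1.2,"spin":-0.14}]' 100
python3 -m crank '[{"x":0,"y":0,"z":-1.2,"spin":-0.14},{"x":0,"y":0,"z":-1.2,"spin":-0.14},{"x":0,"y":0,"z":-1.2,"spin":-0.14},{"x":0,"y":0,"z":-1.2,"spin":-0.14},{"x":0,"y":0,"z":0,"spin":0}]' 100
```

```text
clock: 1.6
eef_pos: [200.6, -618.2, 291.8]
tool_rot: [-3.142, 0.0, 1.019]
force: [-0.4, -0.4, 0.3]
width: 85.6
clock: 2.1
eef_pos: [200.9, -619.2, 341.0]
tool_rot: [3.14, 0.003, 1.574]
force: [0.1, -0.4, 0.1]
width: 85.7
```

```bash
python3 -m crank '[{"x":3.8,"y":1.8,"z":0,"spin":0},{"x":3.8,"y":1.8,"z":0,"spin":0},{"x":3.8,"y":1.8,"z":0,"spin":0},{"x":3.8,"y":1.8,"z":0,"spin":0},{"x":3.8,"y":1.8,"z":0,"spin":0}]'
python3 -m crank '[{"x":3.8,"y":1.8,"z":0,"spin":0},{"x":3.8,"y":1.8,"z":0,"spin":0},{"x":3.8,"y":1.8,"z":0,"spin":0},{"x":3.8,"y":1.8,"z":0,"spin":0},{"x":3.8,"y":1.8,"z":0,"spin":0}]'
python3 -m crank '[{"x":3.8,"y":1.8,"z":0,"spin":0},{"x":3.8,"y":1.8,"z":0,"spin":0},{"x":3.8,"y":1.8,"z":0,"spin":0},{"x":0,"y":0,"z":0,"spin":0},{"x":0,"y":0,"z":0,"spin":0}]'
```

```text
clock: 2.6
eef_pos: [290.3, -426.2, 338.8]
tool_rot: [-3.141, -0.001, 1.57]
force: [1.1, -0.4, -0.0]
width: 85.3
clock: 3.1
eef_pos: [379.6, -236.1, 338.9]
tool_rot: [-3.141, -0.0, 1.569]
force: [0.4, -0.2, -0.2]
width: 85.6
clock: 3.6
eef_pos: [433.1, -122.9, 338.9]
tool_rot: [-3.141, -0.0, 1.574]
force: [0.0, -1.5, 0.5]
width: 84.9
```

```bash
python3 -m crank '[{"x":3,"y":1.5,"z":0.8,"spin":0},{"x":3,"y":1.5,"z":0.8,"spin":0},{"x":2.5,"y":1.4,"z":0.8,"spin":0},{"x":0,"y":0,"z":0.8,"spin":0},{"x":0,"y":0,"z":0,"spin":0}]'
python3 - <<'E'
from h import *
for n in("scene","top"):
    im=vision.get_image(n); cv2.imwrite(f"pics/{n}1.png",im)
    cu,cv=(240,165) if n=="scene" else (260,160)
    c=cv2.resize(im[cv-50:cv+50,cu-60:cu+60],None,fx=5,fy=5,interpolation=cv2.INTER_NEAREST)
    p=proj(ctrl.read_state()["eef_pos"],n)[0]; cv2.circle(c,(int((p[0]-cu+60)*5),int((p[1]-cv+50)*5)),4,(0,0,255),-1)
    cv2.imwrite(f"pics/k{n}1.png",c)
print(ctrl.read_state()["eef_pos"])
E
```

```text
clock: 4.1
eef_pos: [475.7, -40.0, 305.9]
tool_rot: [-3.138, 0.001, 1.571]
force: [-0.6, 0.3, 0.5]
width: 85.4
[476.17726414 -40.59971945 306.99654237]
```

View pics/kscene1.png

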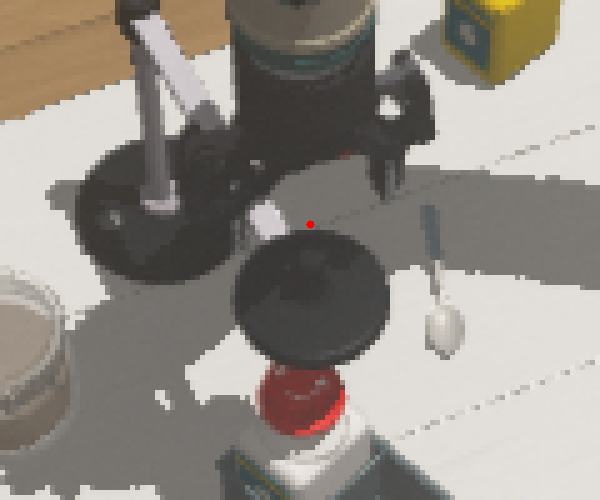

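View pics/ktop1.png

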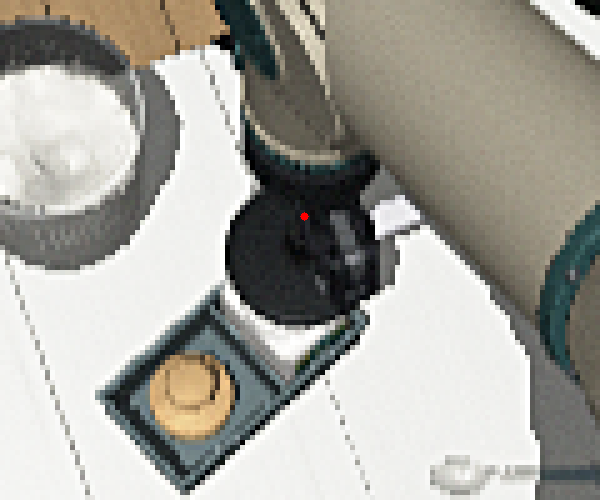

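```bash
python3 -m crank '[{"x":0.1,"y":0.1,"z":1.3,"spin":0},{"x":0,"y":0,"z":1.3,"spin":0},{"x":0,"y":0,"z":1.3,"spin":0},{"x":0,"y":0,"z":1.3,"spin":0},{"x":0,"y":0,"z":0,"spin":0}]'
python3 -m crank '[{"x":0,"y":0,"z":0,"spin":0},{"x":0,"y":0,"z":0,"spin":0},{"x":0,"y":0,"z":0,"spin":0},{"x":0,"y":0,"z":0,"spin":0},{"x":0,"y":0,"z":0,"spin":0}]' 0
python3 -m crank '[{"x":0,"y":0,"z":0,"spin":0},{"x":0,"y":0,"z":0,"spin":0},{"x":0,"y":0,"z":0,"spin":0},{"x":0,"y":0,"z":0,"spin":0}]'
```

```text
clock: 4.7
eef_pos: [476.6, -39.4, 254.4]
tool_rot: [-3.139, 0.001, 1.571]
force: [-0.4, 1.5, -0.0]
width: 85.4
clock: 5.2
eef_pos: [478.2, -37.4, 255.8]
tool_rot: [3.141, 0.0, 1.574]
force: [-1.1, -0.4, 2.7]
width: 16.1
clock: 5.6
eef_pos: [478.2, -37.5, 255.8]
tool_rot: [3.141, 0.0, 1.574]
force: [-1.2, -0.8, 5.5]
width: 16.2
```

```bash
python3 -m crank '[{"x":0,"y":1.04,"z":0,"spin":0.04},{"x":0,"y":1.56,"z":0,"spin":0.06},{"x":0,"y":2.08,"z":0,"spin":0.08},{"x":0,"y":2.08,"z":0,"spin":0.08},{"x":0,"y":2.08,"z":0,"spin":0.08}]'
```

```text
clock: 6.1
eef_pos: [566.1, -49.0, 255.8]
tool_rot: [3.141, 0.0, 1.231]
force: [-2.3, -1.3, 6.3]
width: 16.1
```

```bash
python3 -m crank '[{"x":0,"y":2.08,"z":0,"spin":0.08},{"x":0,"y":2.08,"z":0,"spin":0.08},{"x":0,"y":2.08,"z":0,"spin":0.08},{"x":0,"y":2.08,"z":0,"spin":0.08},{"x":0,"y":2.08,"z":0,"spin":0.08}]'
python3 -m crank '[{"x":0,"y":2.08,"z":0,"spin":0.08},{"x":0,"y":2.08,"z":0,"spin":0.08},{"x":0,"y":2.08,"z":0,"spin":0.08},{"x":0,"y":1.3,"z":0,"spin":0.05},{"x":0,"y":0,"z":0,"spin":0}]'
```

```text
clock: 6.6
eef_pos: [656.7, -98.6, 255.9]
tool_rot: [3.141, 0.0, 0.831]
force: [-3.1, -1.1, 4.8]
width: 15.9
clock: 7.1
eef_pos: [707.7, -156.6, 255.9]
tool_rot: [3.139, -0.002, 0.54]
force: [0.1, -0.7, 5.1]
width: 16.2
```

```bash
python3 -m crank '[{"x":0,"y":0,"z":0,"spin":0},{"x":0,"y":0,"z":0,"spin":0},{"x":0,"y":0,"z":0,"spin":0},{"x":0,"y":0,"z":0,"spin":0},{"x":0,"y":0,"z":0,"spin":0}]' 100
python3 -m crank '[{"x":0,"y":0,"z":-2,"spin":0},{"x":0,"y":0,"z":-2,"spin":0},{"x":0,"y":0,"z":-2,"spin":0},{"x":0,"y":0,"z":0,"spin":0}]'
python3 - <<'E'
from h import *
for n in("scene","top"):
    im=vision.get_image(n); cv2.imwrite(f"pics/{n}2.png",im)
    cv2.imwrite(f"pics/{n}2b.png",cv2.resize(im,(800,600),interpolation=cv2.INTER_CUBIC))
    for t in ["cap","lamp_knob","bottle_mouth"]:
        for p in vision.place_of(t,n)[:3]: print(n,t,p["score"],p["point"])
E
```

```text
clock: 7.6
eef_pos: [705.8, -154.2, 255.2]
tool_rot: [-3.141, 0.0, 0.544]
force: [0.3, 0.1, 0.7]
width: 84.9
clock: 8.0
eef_pos: [707.6, -154.5, 318.8]
tool_rot: [3.138, -0.005, 0.544]
force: [0.4, 0.7, 1.1]
width: 85.6
scene cap 0.63 [236.1, 193.8]
scene lamp_knob 0.66 [156.4, 166.1]
scene bottle_mouth 0.89 [240.8, 193.4]
scene bottle_mouth 0.59 [279.9, 98.1]
top cap 0.67 [255.2, 166.5]
top lamp_knob 0.78 [269.9, 76.2]
top bottle_mouth 0.9 [378.6, 217.6]
top bottle_mouth 0.63 [257.3, 168.6]
```

View pics/scene2b.png

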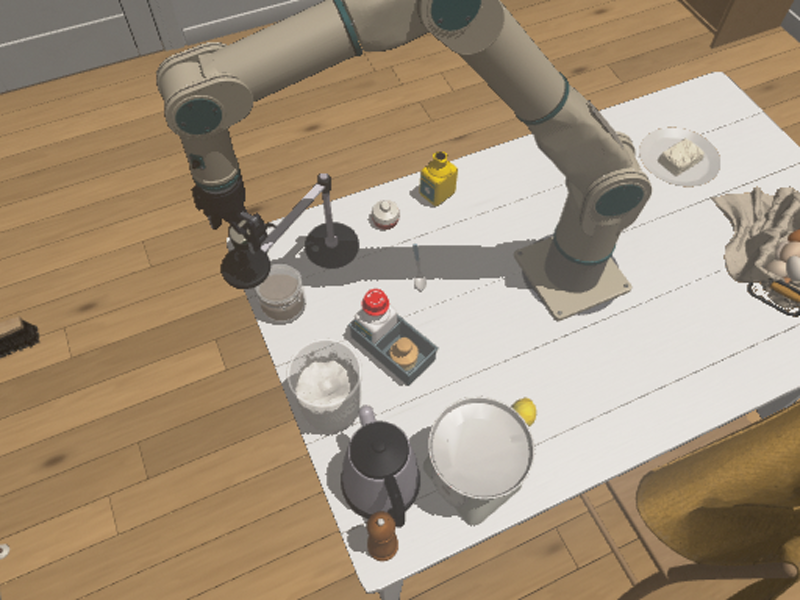

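View pics/top2b.png

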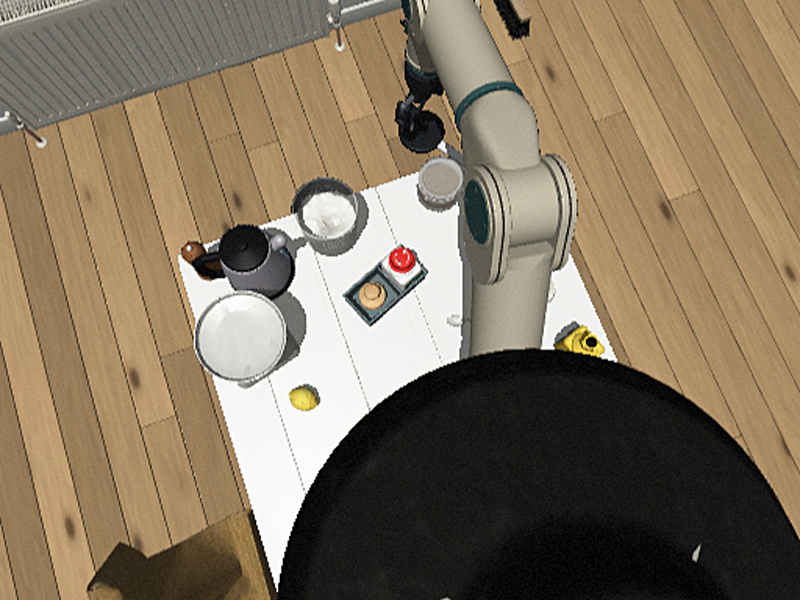

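The lamp head is now well clear at scene (157,170), top (270,82). The red cap is fully visible at scene (240,194), top (257,166). Next I'll localise the cap.

Run:
```python
from h import *
from scipy.optimize import least_squares
# silhouette of model cap (z 132..158): grip r23 from 137 to 158, skirt r28.5 132..137
t=np.linspace(0,2*np.pi,60,endpoint=False)
def mod(x,y):
    P=[]
    for r,z in((23,158),(23,137),(28.5,137),(28.5,132)):
        P.append(np.c_[x+r*np.cos(t),y+r*np.sin(t),np.full(60,z)])
    return np.vstack(P)
obs={}
for n,c0 in(("scene",(240,194)),("top",(257,166))):
    im=cv2.imread(f"pics/{n}2.png"); 
    h=cv2.cvtColor(im,cv2.COLOR_BGR2HSV).astype(int)
    m=((h[...,0]<10)|(h[...,0]>170))&(h[...,1]>110)
    yy,xx=np.indices(m.shape); m&=(abs(xx-c0[0])<16)&(abs(yy-c0[1])<16)
    ys,xs=np.where(m); obs[n]=(xs.mean(),ys.mean(),len(xs),xs.min(),xs.max(),ys.min(),ys.max()); print(n,np.round(obs[n],1))
def cen(x,y,n):
    p=proj(mod(x,y),n).astype(np.float32); S=16
    M=np.zeros((384*2,512*2),np.uint8); o=p*2
    hull=cv2.convexHull(o); mm=cv2.moments(hull); return np.array([mm["m10"],mm["m01"]])/mm["m00"]/2, mm["m00"]/4
for n in obs:
    s=least_squares(lambda v:cen(v[0],v[1],n)[0]-np.array(obs[n][:2]),[490,-25],diff_step=1e-3); print(n,s.x.round(1),cen(*s.x,n)[1])
s=least_squares(lambda v:np.r_[cen(v[0],v[1],"top")[0]-obs["top"][:2],cen(v[0],v[1],"scene")[0]-obs["scene"][:2]],[490,-25],diff_step=1e-3); print(s.x.round(1),s.fun)
a=cv2.imread("pics/scene2.png")[170:230,215:285]; b=cv2.imread("pics/top2.png")[140:215,215:285]
for n,(u0,u1,v0,v1) in {"scene":(215,285,170,230),"top":(215,285,140,215)}.items():
    a=cv2.resize(cv2.imread(f"pics/{n}2.png")[v0:v1,u0:u1],None,fx=8,fy=8,interpolation=cv2.INTER_NEAREST)
    for p in proj(mod(*s.x),n): cv2.circle(a,(int((p[0]-u0+.5)*8),int((p[1]-v0+.5)*8)),1,(255,0,0),-1)
    cv2.imwrite(f"pics/c{n}2.png",a)
```

```text
scene [240.3 193.4 204.  232.  248.  185.  201. ]
top [256.8 166.3 197.  249.  265.  158.  174. ]
scene [488.7 -32.1] 249.71274439897388
top [487.  -34.8] 226.5037730258191
[487.9 -33.6] [-0.41713104 -0.10095992  0.06638625 -0.47065457]
```

View pics/cscene2.png

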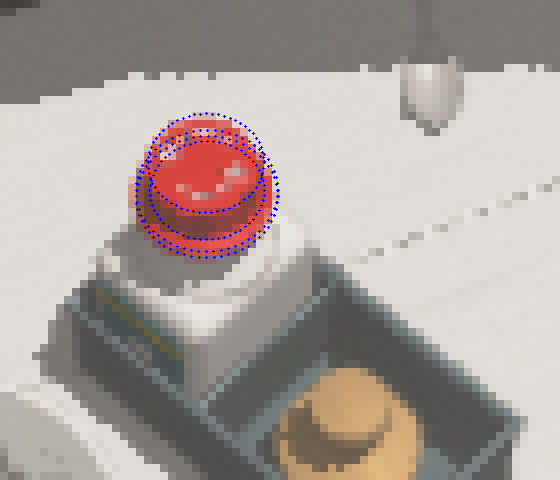

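View pics/ctop2.png

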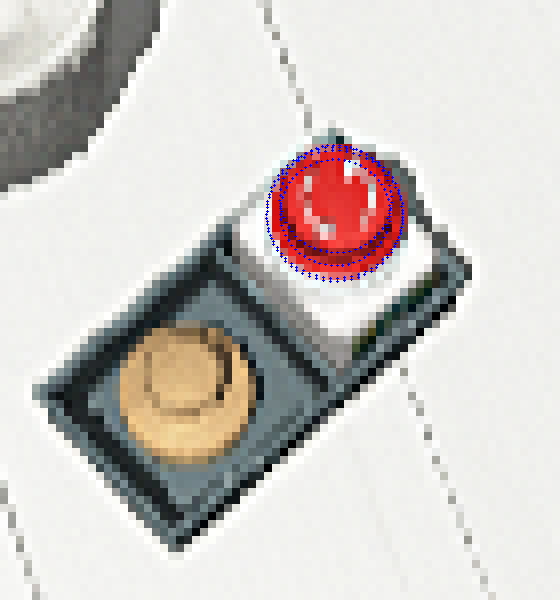

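```bash
python3 -m crank '[{"x":-1.5,"y":-2.7,"z":0,"spin":0},{"x":-1.6,"y":-2.7,"z":0,"spin":0},{"x":-1.6,"y":-2.7,"z":0,"spin":0},{"x":-1.6,"y":-2.7,"z":0,"spin":0},{"x":-1.6,"y":-2.7,"z":0,"spin":0}]' 100
python3 -m crank '[{"x":-1.6,"y":-2.7,"z":1,"spin":0},{"x":-1.5,"y":-2.7,"z":2,"spin":0},{"x":-1.5,"y":-2.8,"z":2,"spin":0},{"x":0,"y":0,"z":2,"spin":0},{"x":0,"y":0,"z":2,"spin":0}]' 100
python3 -m crank '[{"x":0,"y":0,"z":2,"spin":0},{"x":0,"y":0,"z":0,"spin":0},{"x":0,"y":0,"z":0,"spin":0}]' 100
python3 - <<'E'
from h import *
for n in("scene","top"):
    im=vision.get_image(n); cv2.imwrite(f"pics/{n}3.png",im)
    cu,cv=(240,180) if n=="scene" else (260,160)
    c=cv2.resize(im[cv-50:cv+50,cu-60:cu+60],None,fx=6,fy=6,interpolation=cv2.INTER_NEAREST)
    p=proj(ctrl.read_state()["eef_pos"],n)[0]; cv2.circle(c,(int((p[0]-cu+60)*6),int((p[1]-cv+50)*6)),4,(255,0,0),-1)
    cv2.imwrite(f"pics/k{n}3.png",c)
print(ctrl.read_state()["eef_pos"],ctrl.read_state()["tool_rot"])
E
```

```text
clock: 8.9
eef_pos: [567.2, -79.2, 315.1]
tool_rot: [-3.141, 0.0, 0.544]
force: [0.0, -0.4, 0.9]
width: 85.7
clock: 9.4
eef_pos: [486.0, -32.8, 225.0]
tool_rot: [3.141, -0.0, 0.545]
force: [0.2, -0.2, 0.8]
width: 85.7
clock: 9.7
eef_pos: [486.8, -33.3, 205.5]
tool_rot: [-3.141, 0.0, 0.544]
force: [0.1, -0.5, -0.3]
width: 85.4
[487.47863449 -33.35324823 206.23942895] [ 3.14065070e+00 -1.51612125e-03  5.43719210e-01]
```

View pics/kscene3.png

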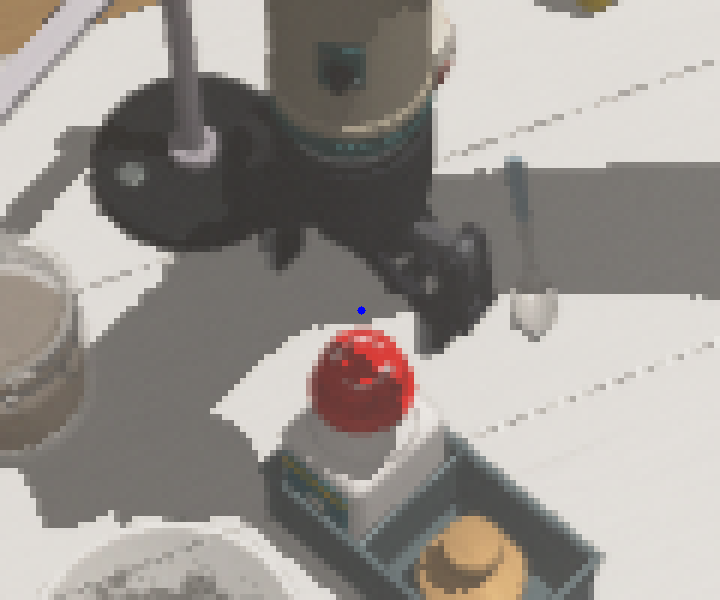

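View pics/ktop3.png

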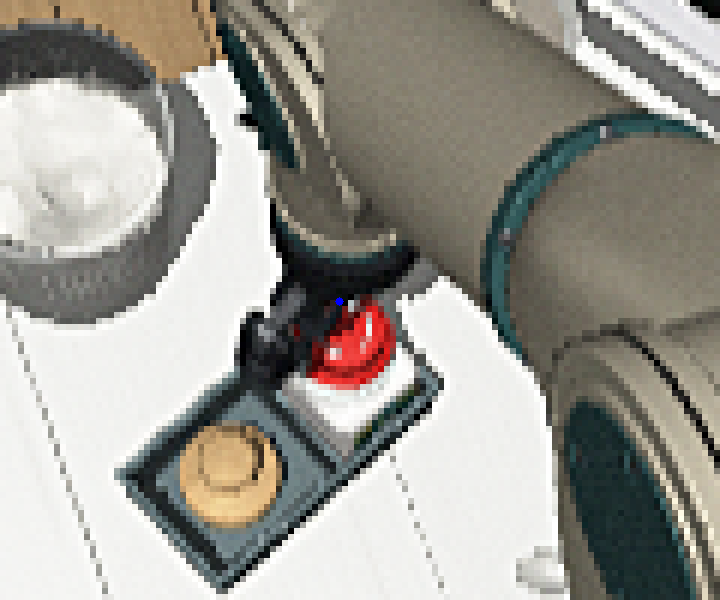

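```bash
python3 -m crank '[{"x":0,"y":0,"z":1.7,"spin":0},{"x":0,"y":0,"z":1.7,"spin":0},{"x":0,"y":0,"z":1.7,"spin":0},{"x":0,"y":0,"z":1.5,"spin":0},{"x":0,"y":0,"z":0,"spin":0}]' 100
python3 -m crank '[{"x":0,"y":0,"z":0,"spin":0},{"x":0,"y":0,"z":0,"spin":0},{"x":0,"y":0,"z":0,"spin":0}]' 0
python3 -m crank '[{"x":0,"y":0,"z":0,"spin":0},{"x":0,"y":0,"z":0,"spin":0},{"x":0,"y":0,"z":0,"spin":0}]'
```

```text
clock: 10.3
eef_pos: [486.2, -33.4, 138.8]
tool_rot: [-3.141, 0.001, 0.544]
force: [-1.0, 0.9, 0.2]
width: 85.6
clock: 10.6
eef_pos: [487.4, -33.3, 140.4]
tool_rot: [3.141, -0.002, 0.544]
force: [-1.3, 0.8, 3.9]
width: 44.6
clock: 10.9
eef_pos: [487.3, -33.2, 139.9]
tool_rot: [3.141, -0.001, 0.544]
force: [0.2, 0.4, 5.3]
width: 44.2
```

```bash
python3 -m crank '[{"x":0,"y":0,"z":0.3,"spin":0},{"x":0,"y":0,"z":0.35,"spin":0},{"x":0,"y":0,"z":0,"spin":0},{"x":0,"y":0,"z":0,"spin":0}]'
```

```text
clock: 11.3
eef_pos: [487.4, -33.2, 133.5]
tool_rot: [3.141, -0.001, 0.544]
force: [-2.1, 1.0, 9.2]
width: 44.1
```

```bash
python3 -m crank '[{"x":0,"y":0,"z":0,"spin":-0.05},{"x":0,"y":0,"z":0,"spin":-0.1},{"x":0,"y":0,"z":0,"spin":-0.1},{"x":0,"y":0,"z":0,"spin":-0.1},{"x":0,"y":0,"z":0,"spin":0}]'
python3 - <<'E'
from cell import ctrl
s=ctrl.read_state(); print(s["torque"],s["force"],s["qpos"])
E
```

```text
clock: 11.8
eef_pos: [487.7, -33.3, 133.7]
tool_rot: [3.14, -0.002, 0.896]
force: [-0.9, 1.0, 9.1]
width: 44.4
[0.13010513 0.1999799  0.04093565] [-0.85033815  0.99233902  9.14565005] [ 0.21606618  0.56432561 -0.29661363  2.05078056  0.29660432  0.56403828
 -0.9638321 ]
```

```bash
python3 -m crank '[{"x":0,"y":0,"z":0,"spin":-0.1},{"x":0,"y":0,"z":0,"spin":-0.1},{"x":0,"y":0,"z":0,"spin":-0.1},{"x":0,"y":0,"z":0,"spin":-0.1},{"x":0,"y":0,"z":0,"spin":-0.1}]'
python3 -m crank '[{"x":0,"y":0,"z":0,"spin":-0.1},{"x":0,"y":0,"z":0,"spin":-0.1},{"x":0,"y":0,"z":0,"spin":-0.05},{"x":0,"y":0,"z":0,"spin":0},{"x":0,"y":0,"z":0,"spin":0}]'
python3 - <<'E'
from cell import ctrl
s=ctrl.read_state(); print(s["torque"],s["force"],s["qpos"])
E
```

```text
clock: 12.3
eef_pos: [487.8, -33.4, 133.8]
tool_rot: [3.139, -0.0, 1.398]
force: [-1.0, 0.3, 9.3]
width: 44.2
clock: 12.8
eef_pos: [487.8, -33.4, 133.7]
tool_rot: [3.139, 0.0, 1.644]
force: [-0.5, -0.3, 9.6]
width: 44.3
[0.00660001 0.116172   0.07176321] [-0.46943483 -0.25547637  9.64818803] [ 0.35970235  0.59522491 -0.51076292  2.04662751  0.49390728  0.61744795
 -0.41454263]
```

```bash
python3 -m crank '[{"x":0,"y":0,"z":-0.4,"spin":0},{"x":0,"y":0,"z":-0.4,"spin":0},{"x":0,"y":0,"z":-0.4,"spin":0},{"x":0,"y":0,"z":0,"spin":0},{"x":0,"y":0,"z":0,"spin":0}]'
python3 - <<'E'
from h import *
print(ctrl.read_state()["force"])
im=vision.get_image("scene");cv2.imwrite("pics/s4.png",im)
cv2.imwrite("pics/s4c.png",cv2.resize(im[150:240,190:290],None,fx=6,fy=6,interpolation=cv2.INTER_NEAREST))
E
```

```text
clock: 13.3
eef_pos: [486.3, -33.5, 144.5]
tool_rot: [-3.141, -0.0, 1.644]
force: [-0.1, 0.2, -0.1]
width: 44.3
[-0.05268946  0.18545312 -0.09875719]
```

View pics/s4c.png

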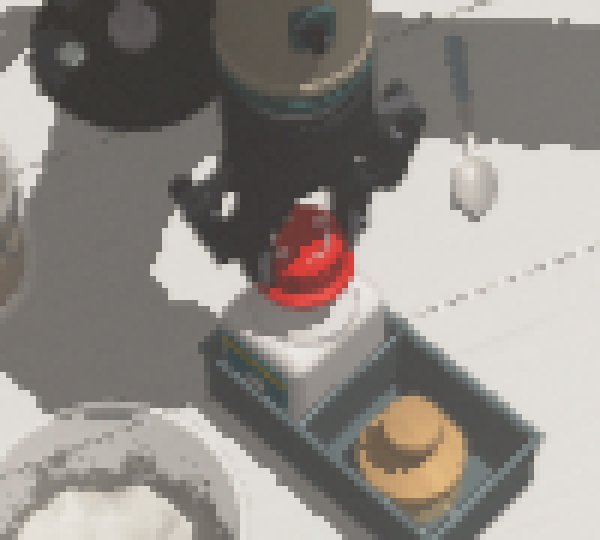

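```bash
python3 -m crank '[{"x":0,"y":0,"z":-0.5,"spin":0},{"x":0,"y":0,"z":-0.7,"spin":0},{"x":0,"y":0,"z":-0.8,"spin":0},{"x":0,"y":0,"z":-0.8,"spin":0},{"x":0,"y":0,"z":-0.8,"spin":0}]'
python3 -m crank '[{"x":0,"y":0,"z":-1,"spin":0},{"x":0,"y":0,"z":-1,"spin":0},{"x":0,"y":0,"z":-1,"spin":0},{"x":0,"y":0,"z":-0.8,"spin":0},{"x":0,"y":0,"z":-0.7,"spin":0}]'
python3 -m crank '[{"x":0,"y":0,"z":0,"spin":0},{"x":0,"y":0,"z":0,"spin":0},{"x":0,"y":0,"z":0,"spin":0},{"x":0,"y":0,"z":0,"spin":0},{"x":0,"y":0,"z":0,"spin":0}]'
python3 - <<'E'
from h import *
s=ctrl.read_state();print(s["eef_pos"],s["force"],s["tool_rot"],abs(s["qd"]).max())
for n in("scene","top"):
    im=vision.get_image(n);cv2.imwrite(f"pics/{n}5.png",im)
    cv2.imwrite(f"pics/{n}5b.png",cv2.resize(im[40:240,130:390],None,fx=3,fy=3,interpolation=cv2.INTER_NEAREST))
    for t in ["cap","lamp_knob","bottle_mouth"]:
        for p in vision.place_of(t,n)[:3]: print(n,t,p["score"],p["point"],atz(p["point"],n,{"cap":220,"lamp_knob":263,"bottle_mouth":142}[t]))
E
```

```text
clock: 13.85
eef_pos: [486.9, -33.3, 181.8]
tool_rot: [3.141, 0.0, 1.644]
force: [-0.8, 0.1, -1.0]
width: 44.5
clock: 14.35
eef_pos: [486.8, -33.4, 226.6]
tool_rot: [3.141, 0.0, 1.644]
force: [-0.1, 0.3, -0.3]
width: 44.4
clock: 14.85
eef_pos: [486.5, -33.3, 225.5]
tool_rot: [-3.141, -0.0, 1.644]
force: [-0.8, -0.9, -0.2]
width: 44.0
[486.51720253 -33.32137434 225.5058378 ] [-0.80059822 -0.93825545 -0.17262274] [-3.14095707e+00 -2.05790091e-04  1.64387466e+00] 0.002452631648536391
scene cap 0.66 [237.1, 178.4] [494.4 -39.9 220. ]
scene lamp_knob 0.58 [154.2, 169.1] [ 716.7 -144.4  263. ]
scene bottle_mouth 0.79 [239.8, 193.7] [491.3 -30.1 142. ]
scene bottle_mouth 0.63 [279.9, 99.0] [ 194.7 -344.5  142. ]
top cap 0.42 [256.6, 156.0] [497.1 -36.5 220. ]
top lamp_knob 0.57 [268.6, 77.9] [ 714.7 -156.4  263. ]
top bottle_mouth 0.57 [256.2, 167.3] [482.8 -31.1 142. ]
top bottle_mouth 0.25 [335.4, 128.2] [ 520.1 -332.5  142. ]
```

View pics/scene5b.png

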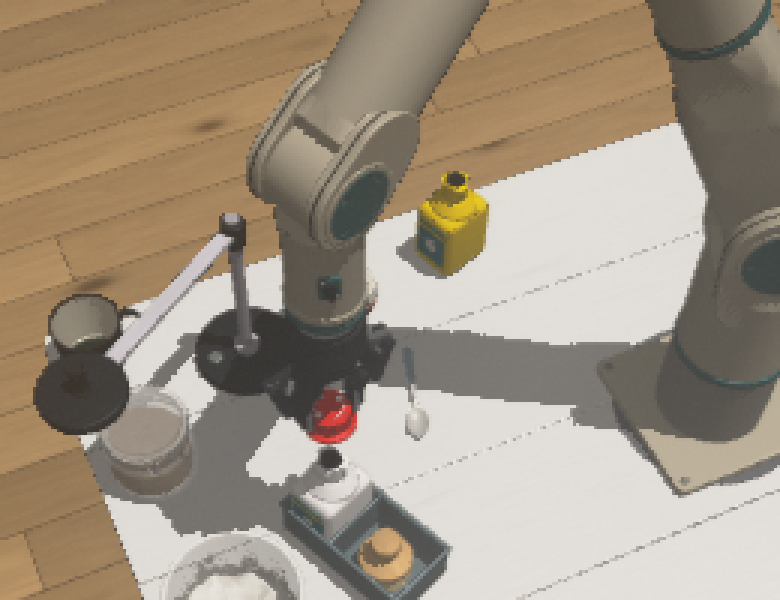

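View pics/top5b.png

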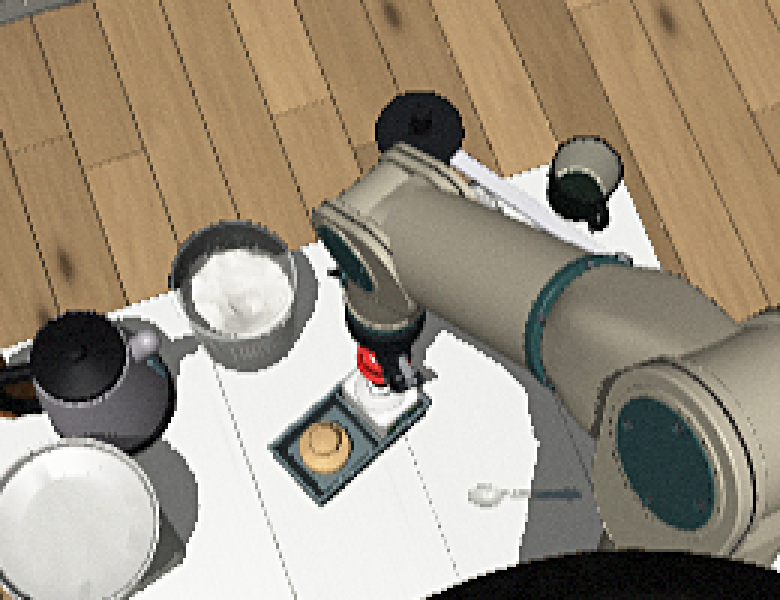

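The cap is off and held level. Its lower edge is about 75 mm above the open dark mouth at scene (240,193), the bottle is seated, and the lamp head at scene (157,171) is about 250 mm aside. Handing in.

```bash
python3 -c "
from cell import ctrl
print(ctrl.finish_job()); s=ctrl.read_state(); print(s['clock'],s['eef_pos'],s['width'])"
```

```text
the job is handed in; nothing more can be done
None
the job is handed in; nothing more can be done
```

The job is handed in at about 15 s on the clock: the lamp is aside, the bottle is open, and the gripper holds the cap over the mouth. No verdict was reported.

**What I did**
- **Lamp:** I pinched the knob and swung the arm about 1.03 rad away from the robot, then let go. The head is now about 250 mm from the bottle mouth.
- **Cap:** I pinched it and pressed it down about 6.5 mm, with about 9 N upward on the tool. I turned it 1.10 rad anticlockwise while it was pressed, then lifted it off. The upward force had dropped to about 0 N after the first 11 mm of lift, so the bottle was not pulled up.

**Last checks**
- **Cap in the gripper:** it is level and still, with the fingers 44 mm apart. Its lower edge is about 75 mm above the mouth, worked out from the tool height rather than measured directly.
- **Cap over the mouth:** the tool stands within about 2 mm of where I measured the cap's axis before gripping.
- **Bottle and table:** the last pictures show the open mouth, the bottle seated in its caddy, and the things in view apparently where they were. I judged this by eye, and the arm hid the timer.
- **Disagreement:** positions from the two cameras differed by 3 to 12 mm (the mouth by about 9 mm), well inside the tolerances. Nothing failed.

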